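Push the wooden box between the guard posts into its bay

ROBOT

A 6-joint arm with a two-finger parallel gripper is mounted at the origin on the work surface. World frame = base frame: x ahead of the robot, y to its left, z up, the work surface at z = 0. Lengths are in m, angles in rad, forces in N, time in s.
With the tool pointing down it reaches from about 0.3 to 0.85 m from the base axis. Payload 5.4 kg.
Tool frame: the origin (TCP) lies midway between the tips of the shut fingers; the grasp point (between the pads) lies ctrl.hold_point_z behind it (ctrl.hold_point_z is the distance from the TCP to the grasp point, in m); z points along the fingers, y is the direction in which the jaws open and shut (so a half turn about z gives the same grasp; the last joint's range is limited). The gripper opens to 85 mm and grips with 20 to 120 N. Pads are 22 mm wide; open, the fingers measure 114 mm over their backs; the gripper's body (76 mm by 85 mm) begins 54 mm behind the grasp point. The pads swing forward as they close: fully open they stand 13 mm farther back than shut.
Start: joints at [-1.499, 0.158, 1.597, -0, 1.386, -0.21], TCP at [0.16, -0.552, 0.231] pointing down, gripper open.
Joint ranges: [-2.91, 2.91], [-0.94, 2.29], [0.18, 2.7], [-1.29, 4.43], [0.17, 2.64], [-3, 3]. Speed limits (rad/s): [2.57, 2.57, 3.14, 3.14, 3.14, 3.14].

INTERFACE

Orientations are given as a rotation vector (axis times angle).
In Python, from plant import ctrl gives the robot as it stands.
- The arm moves only by the tool servo_tool, never from a script. Its arguments are lists of equal length, an entry for each row: "linear": the shift along the tool's x, y, z in cm, a list of three; "twist": the turn, a rotation vector about the tool's x, y, z in degrees, a list of three. A call has exactly 5 rows; each row is the pose to reach, as a shift and turn from the pose commanded when the call began, along the tool's axes at that moment; what a row does not reach only later rows make up. A row lasts 1/10 s, in which the tool goes at most 50 mm and 8.59 degrees, less where a joint would pass 70% of its speed; a pose out of reach is approached as far as the arm can. A call with a gripper value outside its range is refused whole. "gripper" is the closure, from 0 (fully open) to 1 (shut), set as the call begins (left out, the last holds). The fingers move at their own pace and stop on an object; "grip_force" is the grip in N (left out, the last holds). Time passes only in rows, so rows that repeat a pose let the fingers close, or fill a call up. It gives the time, the measured TCP pose, the force and the opening at its end, in the units of the state.
- ctrl.get_obs(): the state, without advancing time (a new reading comes with each control period).
- ctrl.read_camera(name): name is "scene" or "top" or "wrist"; returns a dict with "pixels" (384x512x3 uint8, red, green, blue), "z_map" (384x512 float32, m along the optical axis (not along the pixel's ray), 0 where there is no reading), "fx", "fy", "cx", "cy" (pixels), "R" (3x3) and "t" (3): a world point X has camera coordinates R X + t. Camera axes: x right, y down, z forward; pixel columns grow to the right and rows downward; lengths in m; the calibration is good to about 2 mm. A picture is of the moment at which its call begins.
- ctrl.hand_in(): hands the job in, once; it reports no verdict.
The state is a dict: "clock": time; "q": joint angles; "dq": joint speeds; "effort": joint torques, N m; "eef_pos": TCP position; "orientation": TCP orientation; "contact_force": force on the tool from outside, world axes, zero at the start; "moment": the same for the moment, N m; "finger_gap": opening from 0.0 (shut) to 1.0 (fully open).
Only numpy, scipy, OpenCV 4.12 (cv2) and the standard library are available. Lean on these libraries where they do the work, as an engineer would, in place of code of your own. Each camera call takes 0.05 s, during which the arm holds its last target.

TASK

Push the small wooden box along the bench, endways through the gap between the two blue guard posts, until it stands wholly inside the yellow outline beyond them, then take the hand away. Only push it, gently, with the fingers: do not grip it, pick it up, tip it or jam it against the posts, and leave the mug, the brass weight and the bobbin where they stand.

Things in the scene. Friction and masses are not known exactly. Their poses are not given: they have to be found in the camera images.
- crate: closed wooden box with two brass-coloured bands, 110 mm long (its x) by 66 mm wide (its y) by 45 mm high, about 0.25 to 0.5 kg, loose on the bench; origin at the centre of its underside; z up. It starts on the near (minus lane x) side of the posts, off the lane's centre line and turned up to about 20 degrees. Its two ends are alike
- lane: fixed: two upright round blue posts, 40 mm in diameter and 50 mm high, bolted to the bench, with a yellow painted outline beyond them. Origin on the bench half-way between the posts; its x axis is the direction in which the box must travel, from the gap to the outline; its y axis runs along the row of posts, whose axes stand at y = +57 and -57 mm, so the gap between them is 74 mm wide (4 mm to spare on each side of the box). z up
- bay (a point): centre of the yellow outline on the bench, 120 mm from the lane origin along its x; axes as the lane's. The clear space inside the line is 150 mm (along x) by 106 mm (along y); the painted line is 8 mm wide, flat, without height
- mug: steel mug, 72 mm in diameter, 75 mm high, with a handle, to the +y side of the lane; origin at the centre of its underside
- weight: brass weight with a knob, 48 mm in diameter, 62 mm high, to the -y side of the lane; origin at the centre of its underside
- bobbin: turned wooden bobbin standing upright, 52 mm in diameter, 80 mm high, beyond the far end of the outline; origin at the centre of its underside
- corner0 (a point): bottom corner of the wooden box at its x = +55 mm, y = +33 mm
- corner1 (a point): bottom corner of the wooden box at its x = +55 mm, y = -33 mm
- corner2 (a point): bottom corner of the wooden box at its x = -55 mm, y = +33 mm
- corner3 (a point): bottom corner of the wooden box at its x = -55 mm, y = -33 mm
Mind the look-alikes: they are no part of the job. What is shaped like the crate but purple or red is not meant.

How it is judged:
On the way:
1. the box lies flat in the gap between the two posts, lengthwise (x of crate in the frame of lane between -0.04 and 0.04 m and y of crate in the frame of lane between -0.015 and 0.015 m and angle between the x axis of crate and the x axis of lane, either way round below 0.35 rad and height (world z) of crate below 0.006 m and angle between crate's own z axis and vertical below 0.08 rad), for 0.05 s.
At the end, for the whole second after the job is handed in: All four bottom corners of the box are inside the outer edge of the yellow outline (the box may overlap the 8 mm painted line but not pass beyond it), the box lies flat on the bench and at rest, and the mug, weight and bobbin are within 15 mm of where they began (x of corner0 in the frame of bay between -0.083 and 0.083 m and y of corner0 in the frame of bay between -0.061 and 0.061 m and x of corner1 in the frame of bay between -0.083 and 0.083 m and y of corner1 in the frame of bay between -0.061 and 0.061 m and x of corner2 in the frame of bay between -0.083 and 0.083 m and y of corner2 in the frame of bay between -0.061 and 0.061 m and x of corner3 in the frame of bay between -0.083 and 0.083 m and y of corner3 in the frame of bay between -0.061 and 0.061 m and height (world z) of crate below 0.006 m and angle between crate's own z axis and vertical below 0.08 rad and linear speed of crate below 0.01 m/s and distance of each of mug, weight, bobbin from where it was at the start of the episode below 0.015 m); the robot touches nothing.
It fails at once if the box is gripped, or pressed hard (more than 30 N from the fingers) (contact force between the fingers and crate above 30 N).
It fails at once if the box is lifted off the bench (more than 10 mm) or tipped (more than 14 degrees) (height (world z) of crate above 0.01 m or angle between crate's own z axis and vertical above 0.25 rad).
It fails at once if the steel mug is moved more than 15 mm or knocked over (distance of mug from where it was at the start of the episode above 0.015 m or angle between mug's own z axis and vertical above 0.4 rad).
It fails at once if the brass weight is moved more than 15 mm or knocked over (distance of weight from where it was at the start of the episode above 0.015 m or angle between weight's own z axis and vertical above 0.4 rad).
It fails at once if the wooden bobbin is moved more than 15 mm or knocked over (distance of bobbin from where it was at the start of the episode above 0.015 m or angle between bobbin's own z axis and vertical above 0.4 rad).
It also fails if it takes over 67 s, if anything falls off the work surface, if the arm or the gripper's body presses on something with over 40 N, if the wrist force passes 120 N, or if a joint passes its speed limit or range.

## Working session

There is one attempt and no reset: what is moved stays moved. The work goes in short steps, Python scripts to look and compute and a tool call to move; the robot and the scene stay as the last step left them, time stands still between calls to the robot, and variables do not carry over. Pictures are saved under pics/ and viewed, and the job is handed in when it is done.

Besides the shell and the picture viewer there is one more tool, called by a JSON object that holds its "method" and its "body". servo_tool: Moves the arm, as the interface text tells. Its arguments: {"type":"object","properties":{"linear":{"type":"array"},"twist":{"type":"array"},"gripper":{"type":"number"},"grip_force":{"type":"number"}},"required":["linear","twist"]}

```bash
ls; mkdir -p pics; python3 - <<'E'
from plant import ctrl
import cv2,numpy as np
o=ctrl.get_obs(); print(o, ctrl.hold_point_z)
for n in ['scene','top']:
    c=ctrl.read_camera(n); cv2.imwrite(f'pics/{n}0.png',c['pixels'][:,:,::-1]); np.savez(f'{n}0.npz',**c)
    print(n,c['fx'],c['cx'],c['cy'],c['R'],c['t'])
E
```

```text
pics
{'clock': 0.0, 'q': array([-1.49910581e+00,  1.59047235e-01,  1.59826366e+00, -2.39078524e-06,
        1.38621561e+00, -2.10100604e-01]), 'dq': array([ 0.00068541,  0.00046994,  0.00172574, -0.00267023,  0.00021679,
       -0.00041895]), 'effort': array([-7.55246529e-04, -3.96000767e+01, -3.31430161e+01, -2.28880035e-04,
        8.40999914e-03, -7.03425670e-06]), 'eef_pos': array([ 0.15982744, -0.55169765,  0.2303022 ]), 'orientation': array([-3.10855108e+00, -4.40903144e-01, -2.06246333e-04]), 'contact_force': array([-0.61667483,  0.43335418,  0.41704805]), 'moment': array([-0.01326876,  0.03718779,  0.00313582]), 'finger_gap': 0.9996806481042448} 0.0187
scene 389.03123793437635 257.5901290503197 189.6918048414759 [[ 0.33861128  0.94083893  0.01282606]
 [ 0.79869935 -0.28019522 -0.5325129 ]
 [-0.49741507  0.19055904 -0.8463247 ]] [-0.22934268 -0.3823429   1.20096177]
top 491.7290867266181 254.12542642752516 191.69459251205865 [[ 0.00750654 -0.99964498 -0.02556498]
 [-0.99309807 -0.00446004 -0.1172021 ]
 [ 0.11704647  0.02626831 -0.99277898]] [0.06824369 0.5223249  1.18936167]
```

View pics/top0.png

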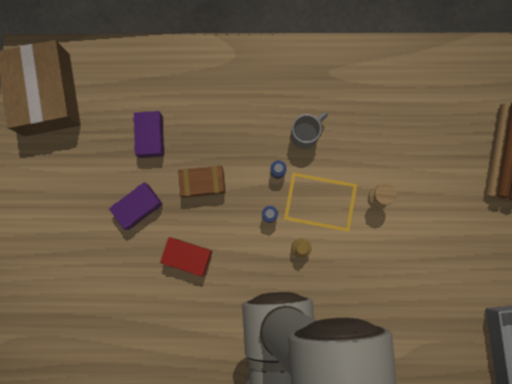

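View pics/scene0.png

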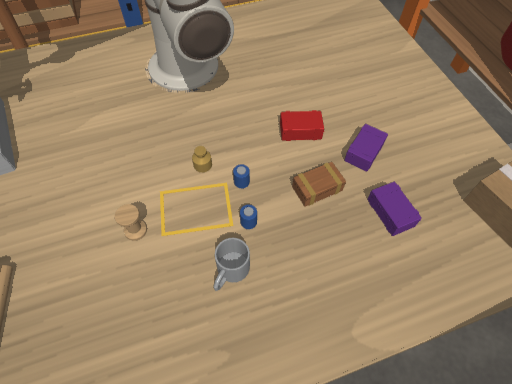

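The candidates for the crate are the banded wooden box at top (202,181), the purple boxes at (149,134) and (136,206), the red box at (186,257) and the carton at (36,86). The wooden one with two brass bands is the one described. I'll check it in an enlarged crop and measure.

```bash
cat > h.py <<'E'
import cv2,numpy as np
def ray(c,uv,z):
    uv=np.atleast_2d(uv).astype(float)
    d=np.c_[(uv[:,0]-c['cx'])/c['fx'],(uv[:,1]-c['cy'])/c['fy'],np.ones(len(uv))]@c['R']
    o=-c['R'].T@c['t']
    return (o+d*((z-o[2])/d[:,2])[:,None])[:,:2]
def proj(c,P):
    X=np.atleast_2d(P)@c['R'].T+c['t']; return np.c_[X[:,0]/X[:,2]*c['fx']+c['cx'],X[:,1]/X[:,2]*c['fy']+c['cy']]
def depthpts(c):
    v,u=np.mgrid[:384,:512]; z=c['z_map']
    X=np.stack([(u-c['cx'])/c['fx']*z,(v-c['cy'])/c['fy']*z,z],-1)
    W=(X-c['t'])@c['R']; W[z==0]=np.nan; return W
E
python3 - <<'E'
from h import *
for n in ['top','scene']:
    c=dict(np.load(n+'0.npz')); im=c['pixels']; hsv=cv2.cvtColor(im,cv2.COLOR_RGB2HSV); W=depthpts(c)
    print(n)
    # yellow
    m=cv2.inRange(hsv,(18,170,150),(32,255,255))
    cs,_=cv2.findContours(m,cv2.RETR_EXTERNAL,cv2.CHAIN_APPROX_NONE)
    k=max(cs,key=lambda q:cv2.minAreaRect(q)[1][0]*cv2.minAreaRect(q)[1][1])
    w=ray(c,k[:,0],0).astype(np.float32); print('yellow',cv2.minAreaRect(w*1000))
    m=cv2.inRange(hsv,(105,120,60),(122,255,255))
    cs,_=cv2.findContours(m,cv2.RETR_EXTERNAL,cv2.CHAIN_APPROX_NONE)
    for k in cs:
        if 60<cv2.contourArea(k)<1500: print('blue',cv2.boundingRect(k))
    # things by height
    H=np.nan_to_num(W[...,2]); m=((H>0.02)&(H<0.1)).astype(np.uint8)
    nn,l,s,ce=cv2.connectedComponentsWithStats(m)
    for i in range(1,nn):
        if s[i,4]<60 or s[i,4]>4000: continue
        h=np.percentile(H[l==i],90); t=(l==i)&(abs(H-h)<0.006); P=(W[t][:,:2]*1000).astype(np.float32)
        print(ce[i].round(),s[i,4],'h',h.round(4),'rect',[np.round(q,1) for q in cv2.minAreaRect(P)],'circ',[np.round(q,1) for q in cv2.minEnclosingCircle(P)])
c=dict(np.load('top0.npz'));cv2.imwrite('pics/crop.png',cv2.resize(c['pixels'][90:270,130:410,::-1],None,fx=2.8,fy=2.8,interpolation=cv2.INTER_CUBIC))
E
```

```text
top
yellow ((501.561279296875, -95.32138061523438), (162.25845336914062, 117.75922393798828), 79.64888000488281)
[503. 157.] 1547 h 0.0528 rect [array([ 614. , -540.3]), array([ 30.1, 205. ]), np.float64(87.0)] circ [array([ 613.7, -547. ]), np.float64(102.8)]
[148. 133.] 1246 h 0.0487 rect [array([668.7, 339.8]), array([110. ,  66.6]), np.float64(3.9)] circ [array([668.9, 339.7]), np.float64(62.2)]
[308. 128.] 497 h 0.0762 rect [array([673.6, -55.8]), array([70.9, 71.6]), np.float64(81.6)] circ [array([676.8, -60.3]), np.float64(41.6)]
[278. 169.] 226 h 0.0549 rect [array([579.8,  11.5]), array([36.8, 37.7]), np.float64(89.9)] circ [array([579.3,  11.9]), np.float64(19.4)]
[202. 181.] 1237 h 0.0485 rect [array([548.5, 202.2]), array([ 66.8, 110.3]), np.float64(6.0)] circ [array([548.1, 201.9]), np.float64(62.3)]
[135. 206.] 1291 h 0.0487 rect [array([486. , 366.8]), array([ 67.3, 110.2]), np.float64(38.1)] circ [array([485.9, 366.5]), np.float64(62.3)]
[385. 194.] 388 h 0.0834 rect [array([ 513.2, -241.4]), array([48.8, 50.5]), np.float64(21.8)] circ [array([ 513.9, -241. ]), np.flo
[... 1906 characters left out ...]
.] 1482 h 0.0471 rect [array([667.9, 340.6]), array([110. ,  69.2]), np.float64(4.7)] circ [array([667. , 340.6]), np.float64(62.2)]
[128. 217.] 544 h 0.0812 rect [array([ 512.6, -240.5]), array([50.8, 49.9]), np.float64(39.6)] circ [array([ 512.2, -240.9]), np.float64(26.5)]
[248. 215.] 307 h 0.0531 rect [array([578.6,  12. ]), array([36. , 39.4]), np.float64(70.6)] circ [array([578.3,  12.5]), np.float64(20.3)]
[230. 261.] 942 h 0.0748 rect [array([671.5, -55.2]), array([70. , 71.3]), np.float64(25.4)] circ [array([671.3, -55. ]), np.float64(36.3)]
[  3. 280.] 235 h 0.0279 rect [array([ 557.3, -516.6]), array([14.7, 87. ]), np.float64(87.1)] circ [array([ 557. , -522.5]), np.float64(43.5)]
```

View pics/crop.png

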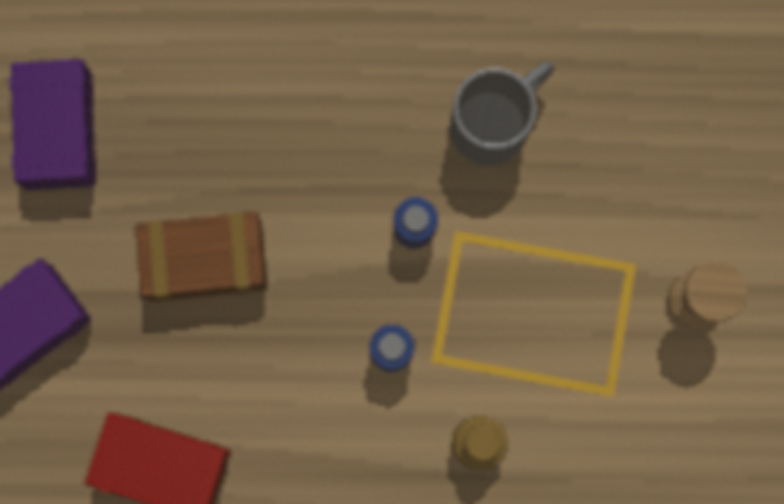

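The crop confirms it: the box at crop (200,255) is plain wood with two brass bands. The blue posts are at crop (415,220) and (391,347).

In lane coordinates the box is at about (-182,-9) mm, turned +16°. I'll go in behind its rear end with the fingers part closed.

```bash
cat >> h.py <<'E'
from scipy.spatial.transform import Rotation as Ro
O=np.array([523.0,22.1]); TH=np.deg2rad(-100.5)
EX=np.array([np.cos(TH),np.sin(TH)]); EY=np.array([-EX[1],EX[0]])
def tolane(p): d=np.asarray(p)-O; return np.array([d@EX,d@EY])
def toworld(l): return O+l[0]*EX+l[1]*EY
def Rdown(a): # tool x axis at angle a(deg), z down
    a=np.deg2rad(a); return np.array([[np.cos(a),np.sin(a),0],[np.sin(a),-np.cos(a),0],[0,0,-1]])
def rows(ob,targets): # targets: (x,y,z mm, yaw deg)
    R0=Ro.from_rotvec(ob['orientation']).as_matrix(); p0=np.array(ob['eef_pos'])*1000
    L=[];T=[]
    for t in targets:
        L.append((R0.T@(np.array(t[:3])-p0)/10).round(2).tolist())
        T.append(Ro.from_matrix(R0.T@Rdown(t[3])).as_rotvec(degrees=True).round(1).tolist())
    print('linear',L);print('twist',T)
def st(ob):
    R=Ro.from_rotvec(ob['orientation']).as_matrix(); p=np.array(ob['eef_pos'])*1000
    print('t',round(ob['clock'],2),'tcp',p.round(1),'lane',tolane(p[:2]).round(1),'yaw',np.rad2deg(np.arctan2(R[1,0],R[0,0])).round(2),'tilt z',R[2,:2].round(4),'F',ob['contact_force'].round(2),'gap',round(ob['finger_gap'],3))
E
python3 - <<'E'
from h import *
from plant import ctrl
ob=ctrl.get_obs(); st(ob)
p0=np.array([159.8,-551.7,230.3,16.15]); p1=np.array([539.4,284,130,96.])
pm=np.array([430,-130,200,50.])
P=lambda s: p0+(pm-p0)*s/10 if s<=10 else pm+(p1-pm)*(s-10)/10
for k in range(4):
    o=dict(ob); q=P(5*k)
    o['eef_pos']=q[:3]/1000;o['orientation']=Ro.from_matrix(Rdown(q[3])).as_rotvec()
    rows(o,[P(5*k+i) for i in range(1,6)])
E
```

```text
t 0.1 tcp [ 159.8 -551.8  230.4] lane [ 630.4 -252.5] yaw 16.15 tilt z [ 0.0003 -0.0017] F [-0.12  0.32 -0.87] gap 1.005
linear [[3.77, -3.3, 0.3], [7.54, -6.6, 0.61], [11.31, -9.9, 0.91], [15.07, -13.2, 1.21], [18.84, -16.5, 1.52]]
twist [[-0.0, -0.0, -3.4], [-0.0, -0.0, -6.8], [-0.0, -0.0, -10.2], [-0.0, -0.0, -13.5], [-0.0, -0.0, -16.9]]
linear [[4.57, -2.06, 0.3], [9.13, -4.12, 0.61], [13.7, -6.18, 0.91], [18.26, -8.24, 1.21], [22.83, -10.3, 1.51]]
twist [[0.0, 0.0, -3.4], [0.0, 0.0, -6.8], [0.0, 0.0, -10.2], [0.0, 0.0, -13.5], [0.0, 0.0, -16.9]]
linear [[3.87, -1.82, 0.7], [7.75, -3.65, 1.4], [11.62, -5.47, 2.1], [15.5, -7.29, 2.8], [19.37, -9.12, 3.5]]
twist [[0.0, 0.0, -4.6], [0.0, 0.0, -9.2], [0.0, 0.0, -13.8], [0.0, 0.0, -18.4], [0.0, 0.0, -23.0]]
linear [[4.28, -0.16, 0.7], [8.56, -0.33, 1.4], [12.84, -0.49, 2.1], [17.12, -0.66, 2.8], [21.39, -0.82, 3.5]]
twist [[0.0, 0.0, -4.6], [0.0, 0.0, -9.2], [0.0, 0.0, -13.8], [0.0, 0.0, -18.4], [0.0, 0.0, -23.0]]
```

{"method": "servo_tool", "body": {"linear": [[3.8, -3.3, 0.3], [7.5, -6.6, 0.6], [11.3, -9.9, 0.9], [15.1, -13.2, 1.2], [18.8, -16.5, 1.5]], "twist": [[0, 0, -3.4], [0, 0, -6.8], [0, 0, -10.2], [0, 0, -13.5], [0, 0, -16.9]], "gripper": 0.67, "grip_force": 20}}

```text
clock: 0.6
eef_pos: [0.2948, -0.34, 0.2158]
orientation: [-3.011, -0.896, -0.0]
contact_force: [1.0, 0.7, -0.1]
finger_gap: 0.329
```

{"method": "servo_tool", "body": {"linear": [[4.6, -2.1, 0.3], [9.1, -4.1, 0.6], [13.7, -6.2, 0.9], [18.3, -8.2, 1.2], [22.8, -10.3, 1.5]], "twist": [[0, 0, -3.4], [0, 0, -6.8], [0, 0, -10.2], [0, 0, -13.5], [0, 0, -16.9]]}}

```text
clock: 1.1
eef_pos: [0.4295, -0.1299, 0.2011]
orientation: [2.846, 1.33, 0.0]
contact_force: [0.8, -0.1, 0.7]
finger_gap: 0.328
```

{"method": "servo_tool", "body": {"linear": [[3.9, -1.8, 0.7], [7.8, -3.6, 1.4], [11.6, -5.5, 2.1], [15.5, -7.3, 2.8], [19.4, -9.1, 3.5]], "twist": [[0, 0, -4.6], [0, 0, -9.2], [0, 0, -13.8], [0, 0, -18.4], [0, 0, -23]]}}

```text
clock: 1.6
eef_pos: [0.4839, 0.077, 0.1658]
orientation: [-2.523, -1.872, 0.0]
contact_force: [1.1, -0.9, 0.2]
finger_gap: 0.331
```

{"method": "servo_tool", "body": {"linear": [[4.3, -0.2, 0.7], [8.6, -0.3, 1.4], [12.8, -0.5, 2.1], [17.1, -0.7, 2.8], [21.4, -0.8, 3.5]], "twist": [[0, 0, -4.6], [0, 0, -9.2], [0, 0, -13.8], [0, 0, -18.4], [0, 0, -23]]}}

```text
clock: 2.1
eef_pos: [0.5389, 0.2838, 0.1305]
orientation: [-2.099, -2.337, 0.001]
contact_force: [0.6, -0.8, 0.8]
finger_gap: 0.326
```

```bash
python3 - <<'E'
from h import *
from plant import ctrl
ob=ctrl.get_obs(); st(ob)
for n in ['top','scene','wrist']:
    c=ctrl.read_camera(n); cv2.imwrite(f'pics/{n}1.png',c['pixels'][:,:,::-1])
a=np.hstack([cv2.resize(cv2.imread(f'pics/{n}1.png'),(400,300)) for n in ['top','wrist']])
cv2.imwrite('pics/m1.png',a)
p1=np.array([539.4,284,130.5,96.]);p2=np.array([539.4,284,12,96.])
rows(ob,[p1+(p2-p1)*i/5 for i in range(1,6)])
E
```

```text
t 2.1 tcp [538.9 283.8 130.5] lane [-260.2  -32.1] yaw 96.15 tilt z [-0.0003 -0.0009] F [ 0.62 -0.75  0.77] gap 0.326
linear [[0.01, 0.05, 2.37], [0.01, 0.06, 4.74], [0.01, 0.06, 7.11], [0.01, 0.06, 9.48], [0.01, 0.06, 11.85]]
twist [[-0.1, 0.0, 0.2], [-0.1, 0.0, 0.2], [-0.1, 0.0, 0.2], [-0.1, 0.0, 0.2], [-0.1, 0.0, 0.2]]
```

View pics/m1.png

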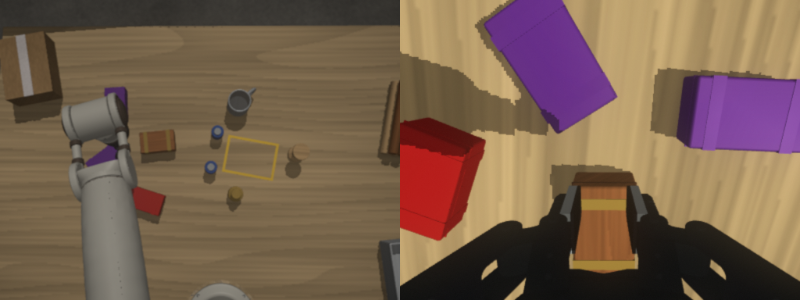

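Left, from the top camera: the hand is behind the crate at (157,141), and the crate is still in view. Right, from the wrist camera: the fingers are lined up on the crate's rear end at (605,180), with the purple boxes well clear. Next I go down.

{"method": "servo_tool", "body": {"linear": [[0, 0, 2.4], [0, 0, 4.8], [0, 0, 7.2], [0, 0, 9.6], [0, 0, 11.8]], "twist": [[0, 0, 0], [0, 0, 0], [0, 0, 0], [0, 0, 0], [0, 0, 0]]}}

```text
clock: 2.75
eef_pos: [0.5388, 0.2807, 0.0124]
orientation: [-2.105, -2.332, 0.001]
contact_force: [-0.4, 0.2, 0.2]
finger_gap: 0.331
```

```bash
cat > look.py <<'E'
from h import *
import sys
from plant import ctrl
def crate(c):
    hsv=cv2.cvtColor(c['pixels'],cv2.COLOR_RGB2HSV); W=depthpts(c); H=np.nan_to_num(W[...,2])
    m=((H>0.040)&(H<0.053)).astype(np.uint8)
    # wood: exclude blue posts/purple/red (hue 5..30)
    m&=(cv2.inRange(hsv,(5,60,30),(32,255,255))>0).astype(np.uint8)
    m=cv2.morphologyEx(m,cv2.MORPH_OPEN,np.ones((3,3),np.uint8))
    nn,l,s,ce=cv2.connectedComponentsWithStats(m); out=[]
    for i in range(1,nn):
        if s[i,4]<250: continue
        k=max(cv2.findContours((l==i).astype(np.uint8),cv2.RETR_EXTERNAL,cv2.CHAIN_APPROX_NONE)[0],key=len)[:,0]
        P=(ray(c,k,0.045)*1000).astype(np.float32); (cx,cy),(w,h),a=cv2.minAreaRect(P)
        ctr=tolane([cx,cy])
        if abs(ctr[1])>80 or abs(ctr[0])>260: continue
        la=a if w>h else a+90
        y=(la-np.rad2deg(TH)+90)%180-90
        out.append((ctr.round(1),y.__round__(1),np.round([w,h],1),s[i,4]))
    return out
def look(tag,names=('top','scene')):
    ob=ctrl.get_obs(); st(ob); V=[]
    for n in names:
        c=ctrl.read_camera(n); print(n,'crate lane (mm) yaw',crate(c))
        im=c['pixels']
        im=im[110:280,120:420] if n=='top' else im[110:310,110:440]
        V.append(cv2.resize(np.ascontiguousarray(im[:,:,::-1]),(398,240),interpolation=cv2.INTER_CUBIC))
    cv2.imwrite(f'pics/{tag}.png',np.hstack(V))
    return ob
if __name__=='__main__': look(sys.argv[1])
E
python3 look.py a2
```

```text
t 2.75 tcp [538.8 280.7  12.4] lane [-257.2  -31.6] yaw 95.85 tilt z [-0.0005 -0.0008] F [-0.36  0.16  0.17] gap 0.331
top crate lane (mm) yaw [(array([-181.7,   -8.3]), np.float64(16.5), array([ 66.6, 109.4]), np.int32(1150))]
scene crate lane (mm) yaw [(array([-181. ,   -8.5]), np.float64(16.5), array([ 69.3, 111.5]), np.int32(1082))]
```

View pics/a2.png

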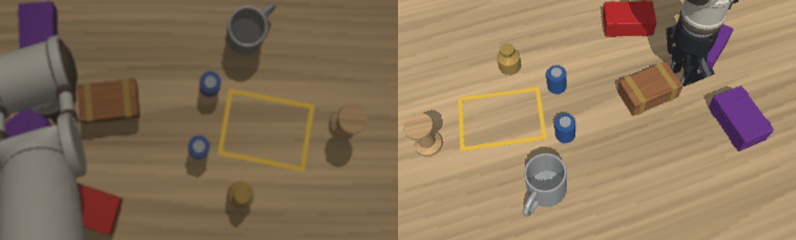

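The top and scene views agree on the box: lane (-181,-8.4) and +16.5°, with the fingers squarely behind it. I'll close up on it slowly, then push it along an arc that turns it onto the centre line.

{"method": "servo_tool", "body": {"linear": [[-0.3, 0, 0], [-0.6, 0, 0], [-0.9, 0, 0], [-1.2, 0, 0], [-1.4, 0, 0]], "twist": [[0, 0, 0], [0, 0, 0], [0, 0, 0], [0, 0, 0], [0, 0, 0]]}}

```text
clock: 3.35
eef_pos: [0.5414, 0.2685, 0.0144]
orientation: [2.103, 2.333, 0.004]
contact_force: [-0.7, 4.9, 2.6]
finger_gap: 0.334
```

{"method": "servo_tool", "body": {"linear": [[-0.1, 0, 0], [-0.2, 0, 0], [-0.3, 0, 0], [-0.4, 0, 0], [-0.5, 0, 0]], "twist": [[0, 0, 0], [0, 0, 0], [0, 0, 0], [0, 0, 0], [0, 0, 0]]}}

```text
clock: 3.85
eef_pos: [0.5418, 0.2643, 0.0144]
orientation: [2.103, 2.334, 0.004]
contact_force: [-0.4, 5.1, 5.5]
finger_gap: 0.329
```

```bash
python3 look.py a3
```

```text
t 3.85 tcp [541.8 264.3  14.4] lane [-241.6  -25.6] yaw 95.96 tilt z [0.0016 0.002 ] F [-0.43  5.06  5.5 ] gap 0.329
top crate lane (mm) yaw [(array([-172.3,   -5.2]), np.float64(15.3), array([ 66.3, 101.2]), np.int32(1043))]
scene crate lane (mm) yaw [(array([-176.5,   -7.4]), np.float64(16.4), array([ 69.8, 112. ]), np.int32(1084))]
```

```bash
cat > plan.py <<'E'
from h import *
from plant import ctrl
def rot(a): a=np.deg2rad(a); return np.array([[np.cos(a),-np.sin(a)],[np.sin(a),np.cos(a)]])
def plan(box,R,n,step,ncall,dz=0,yend=0.0):
    """box (x,y,yaw) now; arc of radius R until yaw= yend, then straight; rel tool pose kept"""
    ob=ctrl.get_obs(); st(ob)
    M=Ro.from_rotvec(ob['orientation']).as_matrix(); ty=np.rad2deg(np.arctan2(M[1,0],M[0,0]))
    tl=tolane(np.array(ob['eef_pos'])[:2]*1000); x,y,a=box
    rel=rot(-a)@(tl-[x,y]); ra=ty-(79.5+a); print('rel',rel.round(1),'yaw rel',round(ra,2))
    rel[1]=np.clip(rel[1],-3,3)
    pts=[]; 
    for i in range(n):
        da=0 if abs(a-yend)<1e-6 else -np.sign(a-yend)*min(abs(a-yend),np.rad2deg(step/R))
        mid=a+da/2; x+=step*np.cos(np.deg2rad(mid)); y+=step*np.sin(np.deg2rad(mid)); a+=da
        t=np.array([x,y])+rot(a)@rel; w=toworld(t); pts.append((w,79.5+a,(x,y,a)))
    cur=np.array(ob['eef_pos'])[:2]*1000; cy=ty
    for k in range(0,n,5):
        c=Rdown(cy)[:2,:2]
        L=[(c.T@(w-cur)/10).round(2).tolist()+[dz if k==0 else 0] for w,_,_ in pts[k:k+5]]
        T=[[0,0,round(-(q-cy),1)] for _,q,_ in pts[k:k+5]]
        print('linear',L,'\ntwist',T,'-> box',np.round(pts[k+4][2],1))
        cur,cy=pts[k+4][0],pts[k+4][1]
E
python3 -c "
from plan import *
plan((-176.8,-7.2,16.4),177,20,2.6,4,-0.15)"
```

```text
t 3.95 tcp [541.9 264.1  14.3] lane [-241.4  -25.6] yaw 95.95 tilt z [0.0013 0.002 ] F [-0.88  4.96  3.42] gap 0.33
rel [-67.1   0.6] yaw rel 0.05
linear [[-0.26, 0.1, -0.15], [-0.52, 0.19, -0.15], [-0.79, 0.28, -0.15], [-1.05, 0.36, -0.15], [-1.32, 0.44, -0.15]] 
twist [[0, 0, np.float64(0.9)], [0, 0, np.float64(1.7)], [0, 0, np.float64(2.6)], [0, 0, np.float64(3.4)], [0, 0, np.float64(4.3)]] -> box [-164.2   -4.    12.2]
linear [[-0.26, 0.1, 0], [-0.52, 0.19, 0], [-0.79, 0.28, 0], [-1.05, 0.36, 0], [-1.32, 0.44, 0]] 
twist [[0, 0, np.float64(0.8)], [0, 0, np.float64(1.7)], [0, 0, np.float64(2.5)], [0, 0, np.float64(3.4)], [0, 0, np.float64(4.2)]] -> box [-151.4   -1.7    8. ]
linear [[-0.26, 0.1, 0], [-0.52, 0.19, 0], [-0.79, 0.28, 0], [-1.05, 0.36, 0], [-1.32, 0.44, 0]] 
twist [[0, 0, np.float64(0.8)], [0, 0, np.float64(1.7)], [0, 0, np.float64(2.5)], [0, 0, np.float64(3.4)], [0, 0, np.float64(4.2)]] -> box [-138.5   -0.4    3.8]
linear [[-0.26, 0.1, 0], [-0.52, 0.19, 0], [-0.79, 0.28, 0], [-1.05, 0.36, 0], [-1.32, 0.4, 0]] 
twist [[0, 0, np.float64(0.8)], [0, 0, np.float64(1.7)], [0, 0, np.float64(2.5)], [0, 0, np.float64(3.4)], [0, 0, np.float64(3.8)]] -> box [-125.5    0.     0. ]
```

View pics/a3.png

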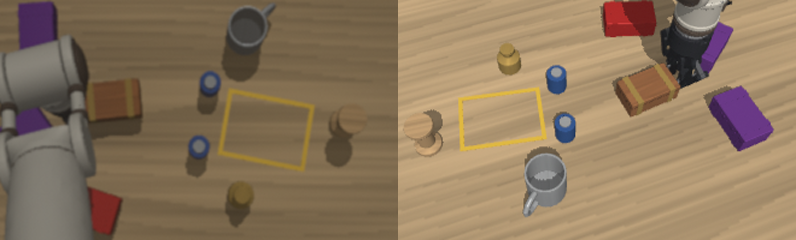

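The fingers are touching the rear end and the box has moved about 5 mm. I'll do the first half of the arc, then look.

{"method": "servo_tool", "body": {"linear": [[-0.25, 0.1, -0.15], [-0.5, 0.2, -0.15], [-0.8, 0.3, -0.15], [-1.05, 0.35, -0.15], [-1.3, 0.45, -0.15]], "twist": [[0, 0, 0.8], [0, 0, 1.7], [0, 0, 2.5], [0, 0, 3.4], [0, 0, 4.2]]}}

```text
clock: 4.45
eef_pos: [0.547, 0.2504, 0.0148]
orientation: [-2.189, -2.253, 0.0]
contact_force: [-0.0, 4.2, 1.0]
finger_gap: 0.331
```

{"method": "servo_tool", "body": {"linear": [[-0.25, 0.1, 0], [-0.5, 0.2, 0], [-0.8, 0.3, 0], [-1.05, 0.35, 0], [-1.3, 0.45, 0]], "twist": [[0, 0, 0.8], [0, 0, 1.7], [0, 0, 2.5], [0, 0, 3.4], [0, 0, 4.2]]}}

```text
clock: 4.95
eef_pos: [0.5518, 0.2376, 0.0148]
orientation: [-2.27, -2.172, 0.0]
contact_force: [-0.0, 2.0, 1.3]
finger_gap: 0.33
```

```bash
python3 look.py a4
```

```text
t 4.95 tcp [551.8 237.6  14.8] lane [-217.1  -10.9] yaw 87.47 tilt z [-0.0001 -0.0002] F [-0.02  2.01  1.29] gap 0.33
top crate lane (mm) yaw [(array([-144.5,   -0.5]), np.float64(7.5), array([98., 66.]), np.int32(989))]
scene crate lane (mm) yaw [(array([-150.2,   -2.3]), np.float64(7.8), array([111.8,  69.5]), np.int32(1104))]
```

View pics/a4.png

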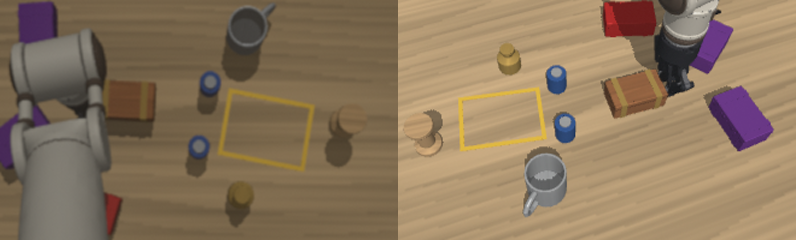

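Tracking as planned: the box is at about (-150,-2) and 7.8°. Next is the second half of the arc.

{"method": "servo_tool", "body": {"linear": [[-0.25, 0.1, 0], [-0.5, 0.2, 0], [-0.8, 0.3, 0], [-1.05, 0.35, 0], [-1.3, 0.45, 0]], "twist": [[0, 0, 0.8], [0, 0, 1.7], [0, 0, 2.5], [0, 0, 3.4], [0, 0, 4.2]]}}

```text
clock: 5.55
eef_pos: [0.5558, 0.2244, 0.0148]
orientation: [-2.348, -2.087, 0.0]
contact_force: [1.0, 1.8, -1.2]
finger_gap: 0.333
```

{"method": "servo_tool", "body": {"linear": [[-0.25, 0.1, 0], [-0.5, 0.2, 0], [-0.8, 0.3, 0], [-1.05, 0.35, 0], [-1.3, 0.4, 0]], "twist": [[0, 0, 0.8], [0, 0, 1.7], [0, 0, 2.5], [0, 0, 3.3], [0, 0, 3.8]]}}

```text
clock: 6.05
eef_pos: [0.5582, 0.211, 0.0148]
orientation: [-2.416, -2.009, 0.0]
contact_force: [0.6, 2.4, -1.4]
finger_gap: 0.33
```

```bash
python3 look.py a5
```

```text
t 6.05 tcp [558.2 211.   14.8] lane [-192.1    0.2] yaw 79.49 tilt z [-0.0001 -0.0001] F [ 0.56  2.4  -1.44] gap 0.33
top crate lane (mm) yaw [(array([-116.1,    0.5]), np.float64(0.3), array([91.9, 66.4]), np.int32(908))]
scene crate lane (mm) yaw [(array([-125.1,   -0.3]), np.float64(0.0), array([110.6,  70.1]), np.int32(1114))]
```

View pics/a5.png

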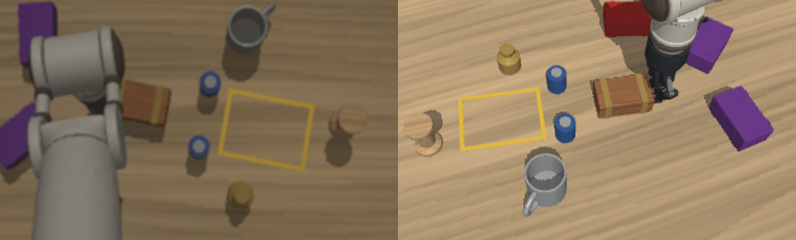

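The box is at (-125, 0) with yaw about 0° in both views, lined up with the gap. I'll push straight to just short of the posts.

{"method": "servo_tool", "body": {"linear": [[-0.3, 0, 0], [-0.6, 0, 0], [-0.9, 0, 0], [-1.2, 0, 0], [-1.5, 0, 0]], "twist": [[0, 0, 0], [0, 0, 0], [0, 0, 0], [0, 0, 0], [0, 0, 0]]}}

```text
clock: 6.65
eef_pos: [0.5555, 0.1963, 0.015]
orientation: [2.415, 2.01, 0.0]
contact_force: [0.5, 2.2, -0.7]
finger_gap: 0.332
```

{"method": "servo_tool", "body": {"linear": [[-0.3, 0, 0], [-0.6, 0, 0], [-0.9, 0, 0], [-1.2, 0, 0], [-1.5, 0, 0]], "twist": [[0, 0, 0], [0, 0, 0], [0, 0, 0], [0, 0, 0], [0, 0, 0]]}}

```text
clock: 7.15
eef_pos: [0.5528, 0.1816, 0.0149]
orientation: [2.415, 2.01, 0.0]
contact_force: [1.0, 3.4, 1.0]
finger_gap: 0.332
```

{"method": "servo_tool", "body": {"linear": [[-0.3, 0, 0], [-0.6, 0, 0], [-0.9, 0, 0], [-1.2, 0, 0], [-1.5, 0, 0]], "twist": [[0, 0, 0], [0, 0, 0], [0, 0, 0], [0, 0, 0], [0, 0, 0]]}}

```text
clock: 7.65
eef_pos: [0.5501, 0.1668, 0.0149]
orientation: [2.415, 2.01, 0.0]
contact_force: [0.3, 1.8, 0.6]
finger_gap: 0.333
```

```bash
python3 look.py a6
```

```text
t 7.65 tcp [550.1 166.8  14.9] lane [-147.3    0.3] yaw 79.55 tilt z [0.0001 0.0001] F [0.34 1.76 0.6 ] gap 0.333
top crate lane (mm) yaw [(array([-65. ,   0.4]), np.float64(1.1), array([79.1, 66.7]), np.int32(810))]
scene crate lane (mm) yaw [(array([-79.8,  -0.1]), np.float64(0.1), array([109.7,  70.8]), np.int32(1128))]
```

View pics/a6.png

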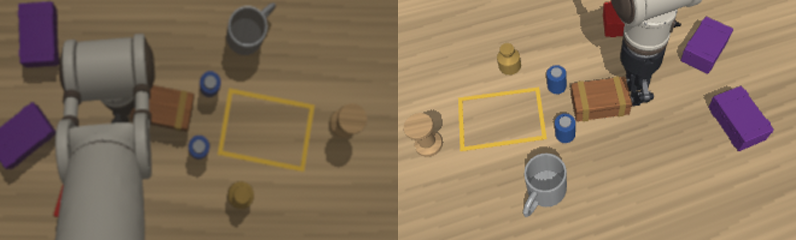

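Still centred, at (-80, 0) and about 0.1°, with the nose just at the posts. I'll go into the gap and watch the forces.

{"method": "servo_tool", "body": {"linear": [[-0.3, 0, 0], [-0.6, 0, 0], [-0.9, 0, 0], [-1.2, 0, 0], [-1.5, 0, 0]], "twist": [[0, 0, 0], [0, 0, 0], [0, 0, 0], [0, 0, 0], [0, 0, 0]]}}

```text
clock: 8.25
eef_pos: [0.5473, 0.1521, 0.0149]
orientation: [-2.415, -2.01, -0.0]
contact_force: [0.1, 2.4, 0.1]
finger_gap: 0.331
```

{"method": "servo_tool", "body": {"linear": [[-0.3, 0, 0], [-0.6, 0, 0], [-0.9, 0, 0], [-1.2, 0, 0], [-1.5, 0, 0]], "twist": [[0, 0, 0], [0, 0, 0], [0, 0, 0], [0, 0, 0], [0, 0, 0]]}}

```text
clock: 8.75
eef_pos: [0.5446, 0.1373, 0.0149]
orientation: [2.415, 2.01, 0.0]
contact_force: [0.4, 2.2, 1.6]
finger_gap: 0.329
```

```bash
python3 look.py a7
```

```text
t 8.75 tcp [544.6 137.3  14.9] lane [-117.2    0.3] yaw 79.55 tilt z [0.     0.0001] F [0.44 2.21 1.59] gap 0.329
top crate lane (mm) yaw [(array([-31.8,   1.1]), np.float64(-0.6), array([72.3, 66.9]), np.int32(731))]
scene crate lane (mm) yaw [(array([-50.3,  -0.6]), np.float64(0.2), array([109.9,  69.1]), np.int32(1118))]
```

View pics/a7.png

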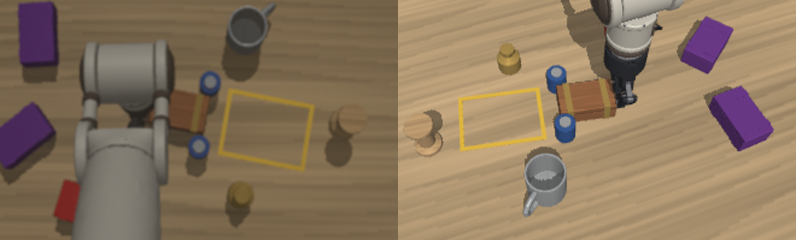

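The box is entering the gap with no side force and only about 2 N of push, so I'll carry on.

{"method": "servo_tool", "body": {"linear": [[-0.3, 0, 0], [-0.6, 0, 0], [-0.9, 0, 0], [-1.2, 0, 0], [-1.5, 0, 0]], "twist": [[0, 0, 0], [0, 0, 0], [0, 0, 0], [0, 0, 0], [0, 0, 0]]}}

```text
clock: 9.35
eef_pos: [0.5418, 0.1225, 0.0148]
orientation: [-2.415, -2.01, 0.0]
contact_force: [0.7, 2.4, 0.1]
finger_gap: 0.328
```

{"method": "servo_tool", "body": {"linear": [[-0.3, 0, 0], [-0.6, 0, 0], [-0.9, 0, 0], [-1.2, 0, 0], [-1.5, 0, 0]], "twist": [[0, 0, 0], [0, 0, 0], [0, 0, 0], [0, 0, 0], [0, 0, 0]]}}

```text
clock: 9.85
eef_pos: [0.5391, 0.1078, 0.0149]
orientation: [-2.415, -2.01, 0.0]
contact_force: [0.0, 2.1, -0.7]
finger_gap: 0.325
```

{"method": "servo_tool", "body": {"linear": [[-0.3, 0, 0], [-0.6, 0, 0], [-0.9, 0, 0], [-1.2, 0, 0], [-1.5, 0, 0]], "twist": [[0, 0, 0], [0, 0, 0], [0, 0, 0], [0, 0, 0], [0, 0, 0]]}}

```text
clock: 10.35
eef_pos: [0.5364, 0.093, 0.0149]
orientation: [-2.415, -2.01, 0.0]
contact_force: [0.4, 1.5, -0.6]
finger_gap: 0.331
```

{"method": "servo_tool", "body": {"linear": [[-0.3, 0, 0], [-0.6, 0, 0], [-0.9, 0, 0], [-1.2, 0, 0], [-1.5, 0, 0]], "twist": [[0, 0, 0], [0, 0, 0], [0, 0, 0], [0, 0, 0], [0, 0, 0]]}}

```text
clock: 10.85
eef_pos: [0.5337, 0.0783, 0.0148]
orientation: [-2.414, -2.01, 0.0]
contact_force: [0.9, 1.6, -0.4]
finger_gap: 0.33
```

```bash
python3 look.py a8
```

```text
t 10.85 tcp [533.7  78.3  14.8] lane [-57.2   0.2] yaw 79.55 tilt z [-0.     -0.0001] F [ 0.9   1.62 -0.39] gap 0.33
top crate lane (mm) yaw [(array([35.4,  0.9]), np.float64(-89.9), array([57.7, 66.4]), np.int32(599))]
scene crate lane (mm) yaw [(array([ 9.5, -0.1]), np.float64(-0.4), array([109.8,  69.6]), np.int32(1153))]
```

View pics/a8.png

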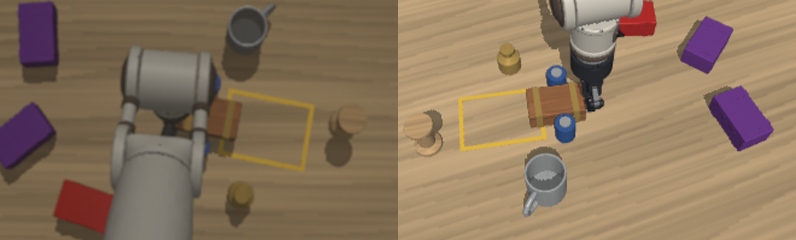

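The box is in the gap at (9.5, 0), yaw -0.4°. Before the fingers pass between the posts I'll back off a little, raise them 12 mm and narrow them, which gives more clearance from the 50 mm posts.

{"method": "servo_tool", "body": {"linear": [[0.3, 0, 0], [0.6, 0, -0.3], [0.6, 0, -0.7], [0.6, 0, -1.2], [0.6, 0, -1.2]], "twist": [[0, 0, 0], [0, 0, 0], [0, 0, 0], [0, 0, 0], [0, 0, 0]], "gripper": 0.8}}

```text
clock: 11.45
eef_pos: [0.5357, 0.0844, 0.028]
orientation: [2.413, 2.009, 0.002]
contact_force: [0.1, -0.0, 0.6]
finger_gap: 0.201
```

{"method": "servo_tool", "body": {"linear": [[-0.3, 0, 0], [-0.6, 0, 0], [-0.9, 0, 0], [-1.2, 0, 0], [-1.5, 0, 0]], "twist": [[0, 0, 0], [0, 0, 0], [0, 0, 0], [0, 0, 0], [0, 0, 0]]}}

```text
clock: 11.95
eef_pos: [0.532, 0.0696, 0.0268]
orientation: [-2.414, -2.009, -0.0]
contact_force: [0.2, 2.5, 0.3]
finger_gap: 0.201
```

{"method": "servo_tool", "body": {"linear": [[-0.3, 0, 0], [-0.6, 0, 0], [-0.9, 0, 0], [-1.2, 0, 0], [-1.5, 0, 0]], "twist": [[0, 0, 0], [0, 0, 0], [0, 0, 0], [0, 0, 0], [0, 0, 0]]}}

```text
clock: 12.45
eef_pos: [0.5292, 0.0547, 0.0268]
orientation: [-2.414, -2.01, 0.0]
contact_force: [0.8, 1.9, -1.0]
finger_gap: 0.2
```

```bash
python3 - <<'E'
from look import *
look('a9')
c=ctrl.read_camera('scene'); cv2.imwrite('pics/a9z.png',cv2.resize(np.ascontiguousarray(c['pixels'][110:250,150:350,::-1]),None,fx=4,fy=4,interpolation=cv2.INTER_CUBIC))
E
```

```text
t 12.45 tcp [529.2  54.7  26.8] lane [-33.2   0.2] yaw 79.55 tilt z [-0.0001 -0.0003] F [ 0.78  1.89 -0.96] gap 0.2
top crate lane (mm) yaw [(array([62.8,  0.3]), np.float64(90.0), array([51. , 66.3]), np.int32(526))]
scene crate lane (mm) yaw [(array([33.4,  0.3]), np.float64(0.3), array([110.2,  68.7]), np.int32(1153))]
```

View pics/a9z.png

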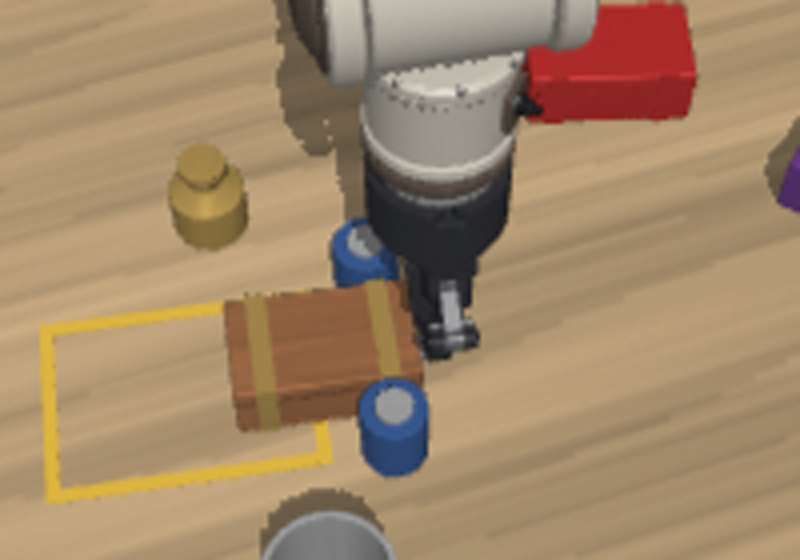

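The box is still straight, at (33, 0.3). Its rear end at crop pixel (410,330) is about level with the posts, and the fingers clear both of them. I'll continue.

{"method": "servo_tool", "body": {"linear": [[-0.3, 0, 0], [-0.6, 0, 0], [-0.9, 0, 0], [-1.2, 0, 0], [-1.5, 0, 0]], "twist": [[0, 0, 0], [0, 0, 0], [0, 0, 0], [0, 0, 0], [0, 0, 0]]}}

```text
clock: 13.1
eef_pos: [0.5267, 0.04, 0.0269]
orientation: [-2.415, -2.01, -0.0]
contact_force: [1.0, 2.2, -0.2]
finger_gap: 0.203
```

{"method": "servo_tool", "body": {"linear": [[-0.3, 0, 0], [-0.6, 0, 0], [-0.9, 0, 0], [-1.2, 0, 0], [-1.5, 0, 0]], "twist": [[0, 0, 0], [0, 0, 0], [0, 0, 0], [0, 0, 0], [0, 0, 0]]}}

```text
clock: 13.6
eef_pos: [0.524, 0.0252, 0.0269]
orientation: [2.415, 2.01, 0.0]
contact_force: [0.9, 2.9, 1.4]
finger_gap: 0.202
```

{"method": "servo_tool", "body": {"linear": [[-0.3, 0, 0], [-0.6, 0, 0], [-0.9, 0, 0], [-1.2, 0, 0], [-1.5, 0, 0]], "twist": [[0, 0, 0], [0, 0, 0], [0, 0, 0], [0, 0, 0], [0, 0, 0]]}}

```text
clock: 14.1
eef_pos: [0.5212, 0.0105, 0.0269]
orientation: [2.415, 2.01, 0.0]
contact_force: [0.5, 2.7, 1.3]
finger_gap: 0.202
```

```bash
python3 look.py b1
```

```text
t 14.1 tcp [521.2  10.5  26.9] lane [11.8  0.4] yaw 79.54 tilt z [0.0001 0.0001] F [0.51 2.68 1.27] gap 0.202
top crate lane (mm) yaw [(array([112.8,   1. ]), np.float64(88.0), array([40.2, 66.8]), np.int32(388))]
scene crate lane (mm) yaw [(array([78.5,  0.3]), np.float64(-1.6), array([109.3,  68.7]), np.int32(1152))]
```

View pics/b1.png

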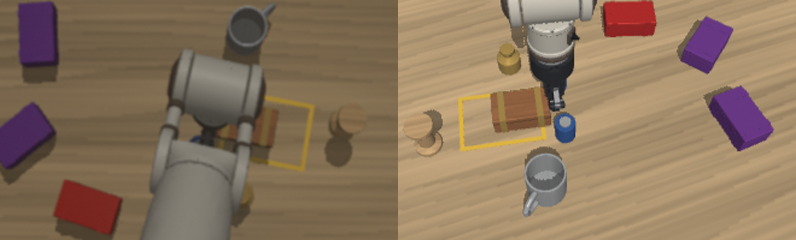

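The box is past the posts at (78.5, 0.3). About 41 mm remain.

{"method": "servo_tool", "body": {"linear": [[-0.3, 0, 0], [-0.6, 0, 0], [-0.9, 0, 0], [-1.2, 0, 0], [-1.5, 0, 0]], "twist": [[0, 0, 0], [0, 0, 0], [0, 0, 0], [0, 0, 0], [0, 0, 0]]}}

```text
clock: 14.7
eef_pos: [0.5185, -0.0043, 0.0269]
orientation: [-2.415, -2.01, -0.0]
contact_force: [0.3, 3.6, 1.9]
finger_gap: 0.199
```

{"method": "servo_tool", "body": {"linear": [[-0.3, 0, 0], [-0.6, 0, 0], [-0.9, 0, 0], [-1.2, 0, 0], [-1.4, 0, 0]], "twist": [[0, 0, 0], [0, 0, 0], [0, 0, 0], [0, 0, 0], [0, 0, 0]]}}

```text
clock: 15.2
eef_pos: [0.5159, -0.0181, 0.0269]
orientation: [-2.415, -2.01, 0.0]
contact_force: [0.7, 3.1, 1.5]
finger_gap: 0.205
```

{"method": "servo_tool", "body": {"linear": [[-0.2, 0, 0], [-0.5, 0, 0], [-0.7, 0, 0], [-0.9, 0, 0], [-1.0, 0, 0]], "twist": [[0, 0, 0], [0, 0, 0], [0, 0, 0], [0, 0, 0], [0, 0, 0]]}}

```text
clock: 15.7
eef_pos: [0.5141, -0.0279, 0.0269]
orientation: [-2.415, -2.01, 0.0]
contact_force: [0.3, 4.1, 1.8]
finger_gap: 0.199
```

```bash
python3 look.py b2
```

```text
t 15.7 tcp [514.1 -27.9  26.9] lane [50.8  0.4] yaw 79.54 tilt z [-0. -0.] F [0.31 4.09 1.77] gap 0.199
top crate lane (mm) yaw [(array([155.7,   0.6]), np.float64(-89.2), array([31.8, 65.5]), np.int32(273))]
scene crate lane (mm) yaw [(array([117. ,  -0.2]), np.float64(0.3), array([109.3,  69.9]), np.int32(1156))]
```

View pics/b2.png

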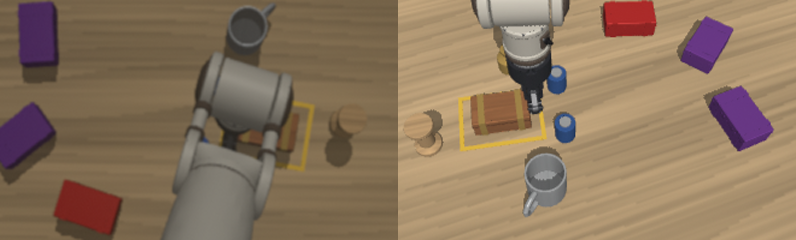

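The box is at (117, 0), inside the outline. I'll take the hand back a little and then straight up.

{"method": "servo_tool", "body": {"linear": [[0.3, 0, 0], [0.7, 0, 0], [1.0, 0, 0], [1.0, 0, -0.7], [1.0, 0, -2.0]], "twist": [[0, 0, 0], [0, 0, 0], [0, 0, 0], [0, 0, 0], [0, 0, 0]]}}

```text
clock: 16.3
eef_pos: [0.5151, -0.0175, 0.0467]
orientation: [-2.413, -2.009, 0.002]
contact_force: [-0.2, -0.2, 0.5]
finger_gap: 0.2
```

{"method": "servo_tool", "body": {"linear": [[0, 0, -3], [0, 0, -6], [0, 0, -9], [0, 0, -12], [0, 0, -15]], "twist": [[0, 0, 0], [0, 0, 0], [0, 0, 0], [0, 0, 0], [0, 0, 0]]}}

```text
clock: 16.8
eef_pos: [0.516, -0.018, 0.1995]
orientation: [2.413, 2.009, 0.001]
contact_force: [0.3, 0.2, -0.1]
finger_gap: 0.197
```

{"method": "servo_tool", "body": {"linear": [[4, 0, 0], [8, 0, 0], [12, 0, 0], [16, 0, 0], [20, 0, 0]], "twist": [[0, 0, 0], [0, 0, 0], [0, 0, 0], [0, 0, 0], [0, 0, 0]]}}

```text
clock: 17.3
eef_pos: [0.5526, 0.1803, 0.1985]
orientation: [2.414, 2.009, 0.002]
contact_force: [-0.1, -0.1, 0.3]
finger_gap: 0.199
```

{"method": "servo_tool", "body": {"linear": [[0, 0, 0], [0, 0, 0], [0, 0, 0], [0, 0, 0], [0, 0, 0]], "twist": [[0, 0, 0], [0, 0, 0], [0, 0, 0], [0, 0, 0], [0, 0, 0]]}}

```text
clock: 17.8
eef_pos: [0.5523, 0.1778, 0.1971]
orientation: [2.416, 2.008, -0.0]
contact_force: [0.3, 0.0, 0.4]
finger_gap: 0.201
```

```bash
python3 - <<'E'
from look import *
look('b3')
c=ctrl.read_camera('scene'); W=depthpts(c); H=np.nan_to_num(W[...,2]); m=((H>0.02)&(H<0.1)).astype(np.uint8)
nn,l,s,ce=cv2.connectedComponentsWithStats(m)
for i in range(1,nn):
    if s[i,4]<60 or s[i,4]>4000: continue
    h=np.percentile(H[l==i],90); t=(l==i)&(abs(H-h)<0.006); P=(W[t][:,:2]*1000).astype(np.float32)
    print(ce[i].round(),h.round(4),np.round(cv2.minEnclosingCircle(P)[0],1))
E
```

```text
t 17.8 tcp [552.3 177.8 197.1] lane [-158.4    0.4] yaw 79.46 tilt z [-0.0001  0.0001] F [0.3  0.04 0.4 ] gap 0.201
top crate lane (mm) yaw [(array([117.2,   0.6]), np.float64(0.4), array([109.9,  66.6]), np.int32(1181))]
scene crate lane (mm) yaw [(array([116.9,  -0.4]), np.float64(0.3), array([109.4,  69.4]), np.int32(1190))]
[182.  62.] 0.092 [ 4.3 -0.9]
[  3. 144.] 0.0577 [ 197.4 -500.7]
[297. 123.] 0.0472 [356.9 227.5]
[366. 145.] 0.0473 [485.2 368.4]
[201. 157.] 0.0626 [383.8 -46. ]
[496. 198.] 0.0917 [730.  585.2]
[241. 174.] 0.0535 [466.5  32.8]
[394. 206.] 0.0472 [667.9 340.2]
[194. 201.] 0.0469 [501.  -92.7]
[128. 217.] 0.0815 [ 511.9 -239.5]
[248. 215.] 0.0532 [577.2  12.4]
[230. 261.] 0.0747 [671.3 -54.6]
[  3. 281.] 0.0277 [ 560.4 -523.2]
```

View pics/b3.png

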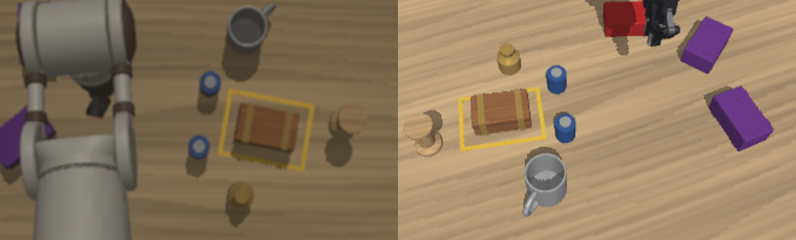

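The box stands wholly inside the outline and flat, with the hand well clear of everything. The mug, weight and bobbin are where they were, so I'll hand in.

```bash
python3 -c "
from plant import ctrl
print(ctrl.hand_in())"
```

```text
the job is handed in; nothing more can be done
None
```

I pushed the box from its rear end with the part-closed fingers. An arc took out its 16° turn, then it went straight through the gap into the yellow outline. I withdrew the hand and handed in at about 18 s; no verdict was reported.

**Box:** the last checks from the top and scene cameras agree. It stands at lane x = 117 mm, y = 0 ± 0.6 mm, yaw about 0.3°. That is 3 mm short of the bay centre, with every corner inside the painted line.

**Other items:** the mug, weight and bobbin measured within about 2 mm of their starting places.

**Forces:** every reading at the end of a move stayed below about 8 N, with no side load in the gap.

**Disagreements:** while the arm hid the rear of the box, the top camera's centre and yaw readings were off. I relied on the scene camera there, and the two agreed again once the hand was away. At first contact the tool rode up about 2 mm, with up to 5.5 N of upward force. That eased after I raised the target 1.5 mm.

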